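# Size a rod in the hole gauge plate

### The job

Size the slimmer of the two upright steel rods in the hole gauge plate: lift it out of its holder, pick the smallest hole of the plate that it can pass through, and push it straight down through that hole until its end stands on the desk, keeping hold of it all the way down instead of dropping it. Then let go and leave it standing in the hole. Leave the thicker rod standing in its own holder.

Things in the scene. Friction and masses are not known exactly. Their poses are not given: they have to be found in the camera images.
- slim_rod: Plain round steel rod, 20 mm diameter, 130 mm long, about 0.15 kg, with four thin dark rings near its top end. Starts upright in a square grey holder, its lower end 6 mm above the desk. Origin at the centre of its lower end face, z axis along the rod towards its top. The edge of the lower end is chamfered 4 mm. The top 60 mm are free to grip, any yaw.
- thick_rod: The other round steel rod, of the same make but 30 mm diameter and 100 mm long, about 0.25 kg, upright in its own holder, so that its top is 106 mm above the desk; it may stand between the slim rod and the plate. Origin at the centre of its lower end, z along it upwards. Stays where it is.
- slim_holder: Square grey plastic holder, 60x60 mm and 30 mm high, fixed to the desk, in which the slim rod starts: a round socket of 23 mm diameter and 24 mm depth in the middle. Origin at the centre of its underside, at desk height. Either holder may be the nearer one to the plate.
- thick_holder: The like holder of the thick rod: 60x60x30 mm, fixed, socket of 33 mm diameter, 24 mm deep. Origin at the centre of its underside.
- gauge_plate: Aluminium hole gauge plate, fixed, 164x66x30 mm, on two 18 mm high end bars: top 48 mm above the desk, free space under the holes. Row of four round through holes along its x axis, stepping down towards +x: 40, 34, 28, 16 mm, at x = -53, -7, +33, +64 mm, mouths chamfered 4 mm. May be turned any way. Origin under the plate's centre at desk height, z up.
- hole_40 (a point): Centre of the 40 mm hole's mouth, at the plate's top, 48 mm above the desk; the hole runs straight down.
- hole_34 (a point): Centre of the 34 mm hole's mouth, at the plate's top.
- hole_28 (a point): Centre of the 28 mm hole's mouth, at the plate's top.
- hole_16 (a point): Centre of the 16 mm hole's mouth, at the plate's top.
There are look-alikes about, which are no part of the job. Leave any purple look-alike of the slim_rod alone.

How it is judged:
On the way, in this order (a step that is already met when the one before it is completed fails the run):
1. the slim rod is lifted clear out of its holder (height (world z) of slim_rod above 0.04 m), for 0.1 s.
2. the slim rod's lower end comes out under the 28 mm hole, less than 18 mm above the desk, with the fingers still holding the rod (height (world z) of slim_rod below 0.018 m and horizontal distance between slim_rod and hole_28 below 0.014 m and contact force between the fingers and slim_rod above 0.3 N), for 0.1 s.
At the end, for the whole second after the job is handed in: The slim rod stands through the 28 mm hole with its lower end on the desk (within 8 mm of desk height and 14 mm of the hole's axis), within 20 degrees of upright, at rest and released; the thick rod stands upright in its own holder (height (world z) of slim_rod below 0.008 m and horizontal distance between slim_rod and hole_28 below 0.014 m and angle between slim_rod's own z axis and vertical below 0.35 rad and linear speed of slim_rod below 0.03 m/s and distance between thick_rod and thick_holder below 0.015 m and angle between thick_rod's own z axis and vertical below 0.2 rad); the robot touches nothing.
It fails at once if the thick rod is taken out of its holder or knocked over (distance between thick_rod and thick_holder above 0.025 m or angle between thick_rod's own z axis and vertical above 0.35 rad).
It also fails if it takes over 40 s, if anything falls off the work surface, if the arm or the gripper's body presses on something with over 40 N, if the wrist force passes 120 N, or if a joint passes its speed limit or range.

### The arm

A 6-joint arm with a two-finger parallel gripper is mounted at the origin on a cart in front of the work surface, level with it; the furniture and walls round the work are solid. World frame = base frame: x ahead of the robot, y to its left, z up, the work surface at z = 0. Lengths are in m, angles in rad, forces in N, time in s.
With the tool pointing down it reaches from about 0.375 to 0.9 m from the base axis. Payload 3.1 kg.
Tool frame: the origin (TCP) lies at the very end of the fingers, on their centre line; the grasp point (between the pads) lies 19 mm behind it (manip.tcp_to_grasp is the distance from the TCP to the grasp point, in m); z points along the fingers, y is the line along which they close (so a half turn about z gives the same grasp; the last joint's range is limited). The gripper opens to 85 mm and grips with 20 to 120 N. Pads are 22 mm wide; open, the fingers measure 114 mm over their backs; the gripper's body (76 mm by 85 mm) begins 54 mm behind the grasp point. The pads swing forward as they close: fully open they stand 13 mm farther back than shut.
Start: joints at [-1.438, 0.527, 1.433, -0, 1.181, -0.178], TCP at [0.191, -0.595, 0.231] pointing down, gripper open.
Joint ranges: [-3.08, 3.08], [-0.75, 2.2], [0.22, 2.44], [-1.43, 4.57], [0, 2.65], [-2.85, 2.85]. Speed limits (rad/s): [2.79, 2.79, 3.14, 3.14, 3.14, 3.14].

### API

Orientations are given as a unit quaternion [x, y, z, w].
In Python, from station import manip gives the robot as it stands. The module is installed in compiled form; this text tells all that it offers.
- The arm moves only by the tool step_arm, never from a script. Its argument "commands" is one flat list of numbers, 6 for each row, row after row: the shift along the tool's x, y, z in m, then the turn, a rotation vector about the tool's x, y, z in degrees. A call has exactly 10 rows; each row is the pose to reach, as a shift and turn from the pose commanded when the call began, along the tool's axes at that moment; what a row does not reach only later rows make up. A row lasts 1/10 s, in which the tool goes at most 50 mm and 8.59 degrees, less where a joint would pass 70% of its speed; a pose out of reach is approached as far as the arm can. A call with a gripper value outside its range is refused whole. "jaw" is the opening in per cent of the stroke, from 0 (shut) to 100 (fully open), set as the call begins (left out, the last holds). The fingers move at their own pace and stop on an object; "grip_force" is the grip in N (left out, the last holds). Time passes only in rows, so rows that repeat a pose let the fingers close, or fill a call up. It gives the time, the measured TCP pose, the force, the opening and the grip force at its end, in the units of the state.
- manip.sense(): the state, without advancing time (a new reading comes with each control period).
- manip.snapshot(name): name is "side" or "top"; returns a dict with "pixels" (384x512x3 uint8, blue, green, red), "fx", "fy", "cx", "cy" (pixels), "R" (3x3) and "t" (3): a world point X has camera coordinates R X + t. Camera axes: x right, y down, z forward; pixel columns grow to the right and rows downward; lengths in m; the calibration is good to about 2 mm. A picture is of the moment at which its call begins. There is no depth.
- manip.sign_off(): hands the job in; it is judged then, once.
The state is a dict: "t": time; "q": joint angles; "qd": joint speeds; "tau": joint torques, N m; "tcp_pos": TCP position; "tool_rot": TCP orientation; "force": force on the tool from outside, world axes, zero at the start; "ft_torque": the same for the moment, N m; "finger_gap": opening from 0.0 (shut) to 1.0 (fully open); "gripper_force": force on a finger pad.
Only numpy, scipy, OpenCV 4.12 (cv2) and the standard library are available. Lean on these libraries where they do the work, as an engineer would, in place of code of your own. Each camera call takes 0.05 s, during which the arm holds its last target. There are 200 camera calls.

## Working session

There is one attempt and no reset: what is moved stays moved. The work goes in short steps, Python scripts to look and compute and a tool call to move; the robot and the scene stay as the last step left them, time stands still between calls to the robot, and variables do not carry over. Pictures are saved under pics/ and viewed, at most 10 in all, crops included, and the job is handed in when it is done.

Besides the shell and the picture viewer there is one more tool, called in YAML: its name, and indented under it one key for each argument. step_arm: Moves the arm, as the interface text tells. Its arguments: {"type":"object","properties":{"commands":{"type":"array","items":{"type":"number"}},"jaw":{"type":"number"},"grip_force":{"type":"number"}},"required":["commands"]}

```bash
mkdir -p pics; python3 - <<'E'
from station import manip
import cv2,json,numpy as np
s=manip.sense(); print(s['t'],s['tcp_pos'],s['tool_rot'],s['finger_gap'])
for n in('top','side'):
    p=manip.snapshot(n); cv2.imwrite(f'pics/{n}0.png',p['pixels']); print(n,p['fx'],p['cx'],p['cy'],np.round(p['R'],3).tolist(),p['t'])
E
```

```text
0.0 [ 0.19106296 -0.59430817  0.23034052] [ 9.87949032e-01  1.54775666e-01  1.85215305e-05 -1.09675566e-03] 0.9970649284623827
top 466.64328237807473 252.44030989350136 196.10861039305553 [[0.006, -1.0, 0.008], [-0.997, -0.007, -0.076], [0.076, -0.008, -0.997]] [-0.13206131  0.4863002   1.19362909]
side 385.93539652629386 252.426269333781 186.16149763773734 [[-0.999, -0.052, -0.001], [-0.022, 0.448, -0.894], [0.047, -0.892, -0.449]] [0.47158246 0.11548365 0.87639165]
```

View pics/top0.png

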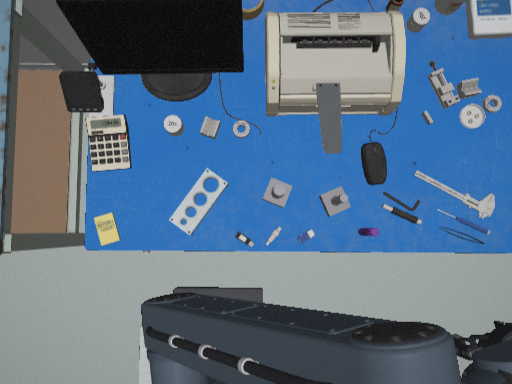

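View pics/side0.png

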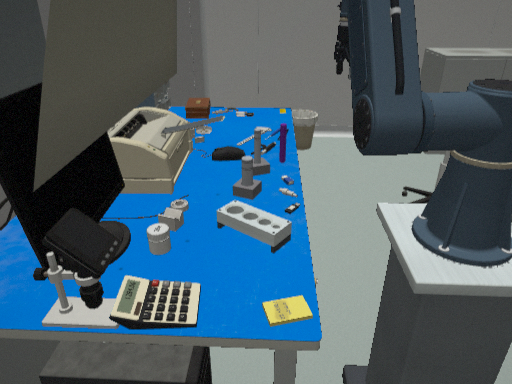

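The top view shows the plate at about (199,201), with holders at (277,192) and (336,201). The purple look-alike is at (369,232). In the side view the thick rod is at (247,175), nearer the plate, and the slim one is at (262,150). Next I measure from crops.

```bash
cat > h.py <<'E'
import cv2,numpy as np
from station import manip
def ray(p,uv,z):
    R=np.array(p['R']);t=np.array(p['t']);c=-R.T@t
    d=R.T@np.array([(uv[0]-p['cx'])/p['fx'],(uv[1]-p['cy'])/p['fy'],1.])
    return c+d*(z-c[2])/d[2]
def proj(p,X):
    c=np.array(p['R'])@np.array(X)+p['t'];return np.array([p['cx']+p['fx']*c[0]/c[2],p['cy']+p['fy']*c[1]/c[2]])
def blobs(img,lo=40):
    hsv=cv2.cvtColor(img,cv2.COLOR_BGR2HSV)
    return ((hsv[...,1]<90)&(hsv[...,2]>lo)).astype(np.uint8)*255
E
python3 - <<'E'
from h import *
p=manip.snapshot('top'); im=p['pixels']
m=blobs(im); cs,h=cv2.findContours(m,cv2.RETR_CCOMP,cv2.CHAIN_APPROX_NONE)
for i,c in enumerate(cs):
    x,y,w,hh=cv2.boundingRect(c); a=cv2.contourArea(c)
    if 150<x+w/2<360 and 160<y+hh/2<225 and a>25:
        M=cv2.moments(c);uv=(M['m10']/a,M['m01']/a);r=cv2.minAreaRect(c)
        print('inner' if h[0][i][3]>=0 else 'outer',np.round(uv,1),a,np.round(r[1],1),round(r[2],1),np.round(ray(p,uv,.048),4),np.round(ray(p,uv,.03),4))
a=cv2.resize(im[160:250,160:360],None,fx=4,fy=4,interpolation=cv2.INTER_CUBIC)
s=manip.snapshot('side')['pixels']
b=cv2.resize(s[115:255,205:325],None,fx=3,fy=3,interpolation=cv2.INTER_CUBIC)
cv2.imwrite('pics/a.png',a);cv2.imwrite('pics/b.png',b)
E
```

```text
outer [334.8 200.9] 530.5 [23.3 25.5] 66.0 [ 0.4742 -0.3379  0.048 ] [ 0.4754 -0.3412  0.03  ]
outer [277.1 192.1] 499.5 [23.  23.6] 21.8 [ 0.4956 -0.1912  0.048 ] [ 0.4971 -0.1923  0.03  ]
outer [198.2 201.4] 1676.0 [27.2 65.2] 36.1 [0.4705 0.0085 0.048 ] [0.4717 0.0105 0.03  ]
inner [183.8 221.4] 30.5 [5.7 6.4] 45.0 [0.4197 0.044  0.048 ] [0.4201 0.0465 0.03  ]
inner [191.  211.6] 90.0 [10. 11.] 0.0 [0.4446 0.0263 0.048 ] [0.4454 0.0285 0.03  ]
inner [200.3 199. ] 140.5 [12.7 13.4] 45.0 [0.4767 0.0032 0.048 ] [0.478  0.0051 0.03  ]
inner [210.8 184.6] 187.5 [14.8 15.6] 45.0 [ 0.5136 -0.0229  0.048 ] [ 0.5154 -0.0214  0.03  ]
outer [197.7 266.2] 89407.5 [383. 511.] 90.0 [0.3078 0.0074 0.048 ] [0.3065 0.0093 0.03  ]
```

View pics/a.png

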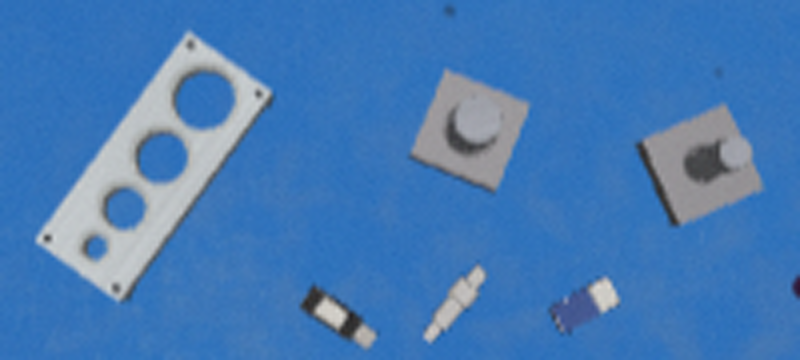

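View pics/b.png

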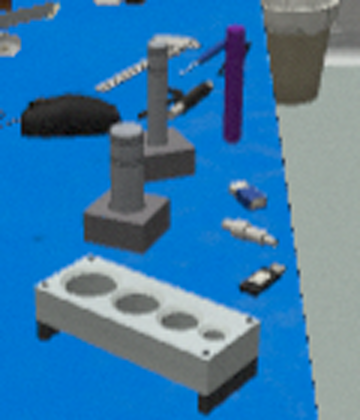

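The crops show the slim rod's top at about (343.6,197.9) in the top image and (257,128) in the side image. Thick rod top is at about (279,190). The hole spacings come out at 30.5, 39.5 and 45 mm, matching the plate.

```bash
python3 - <<'E'
from h import *
from scipy.spatial.transform import Rotation as Ro
T=manip.snapshot('top');S=manip.snapshot('side')
for n,uv,z in(('slim top',(343.6,197.9),.136),('slim holder',(335.4,200.9),.03),('thick',(279.1,189.9),.106)):
    X=ray(T,uv,z);print(n,X.round(4),'side px',proj(S,X).round(1))
X=ray(T,(343.6,197.9),.136)
H=np.array([.4445,.0262,.048]);print('hole side',proj(S,H))
s=manip.sense();R=Ro.from_quat(s['tool_rot']);print(s['t'],R.as_matrix().round(3).tolist(),s['tcp_pos'])
print('side bottom grey-slim edges');im=S['pixels']
for v in(133,140,150):print(v,im[v,246:272].max(1).tolist())
E
```

```text
slim top [ 0.4754 -0.3423  0.136 ] side px [257.3 128.8]
slim holder [ 0.4753 -0.3427  0.03  ] side px [257.2 161.7]
thick [ 0.496  -0.1926  0.106 ] side px [247.2 157.3]
hole side [264.30939934 219.87977156]
0.3 [[0.952, 0.306, -0.0], [0.306, -0.952, 0.001], [0.0, -0.001, -1.0]] [ 0.19113102 -0.59480088  0.23097062]
side bottom grey-slim edges
133 [207, 209, 209, 209, 210, 206, 207, 203, 110, 76, 80, 73, 78, 81, 68, 124, 113, 136, 150, 205, 207, 207, 206, 204, 204, 197]
140 [143, 163, 146, 169, 190, 210, 206, 205, 118, 91, 85, 79, 80, 83, 96, 210, 211, 211, 206, 184, 209, 205, 208, 208, 209, 206]
150 [207, 207, 207, 209, 207, 208, 206, 201, 118, 93, 95, 91, 86, 84, 92, 150, 195, 146, 186, 165, 72, 26, 53, 105, 165, 206]
```

step_arm:
  commands: [0.02,-0.009,0,0,0,0,0.06,-0.026,0,0,0,0,0.105,-0.046,0,0,0,0,0.15,-0.066,0,0,0,0,0.2,-0.088,0,0,0,0,0.245,-0.108,0,0,0,0,0.29,-0.128,0,0,0,0,0.325,-0.143,0,0,0,0,0.343,-0.151,0,0,0,0,0.348,-0.153,0,0,0,0]
  jaw: 100
  grip_force: 50

```text
t: 1.3
tcp_pos: [0.4775, -0.3396, 0.2314]
tool_rot: [0.988, 0.157, 0.0, -0.0]
force: [-0.4, -0.2, 0.1]
finger_gap: 0.997
gripper_force: 0.0
```

```bash
python3 - <<'E'
from h import *
from scipy.spatial.transform import Rotation as Ro
s=manip.sense();R=Ro.from_quat(s['tool_rot']).as_matrix();print(s['t'],s['tcp_pos'],R.round(3).tolist(),s['qd'].round(3) if hasattr(s['qd'],'round') else s['qd'])
print('to go tool',R.T@(np.array([.4754,-.3425,.092])-s['tcp_pos']))
S=manip.snapshot('side');cv2.imwrite('pics/c.png',cv2.resize(S['pixels'][50:200,180:330],None,fx=4,fy=4))
print(proj(S,s['tcp_pos']))
E
```

```text
1.3 [ 0.47747311 -0.33958643  0.23136052] [[0.951, 0.31, 0.0], [0.31, -0.951, 0.001], [0.0, -0.001, -1.0]] [ 0.038  0.02  -0.034 -0.03   0.012  0.072]
to go tool [-0.00292985  0.00223962  0.1393576 ]
[256.70574946  96.89556703]
```

View pics/c.png

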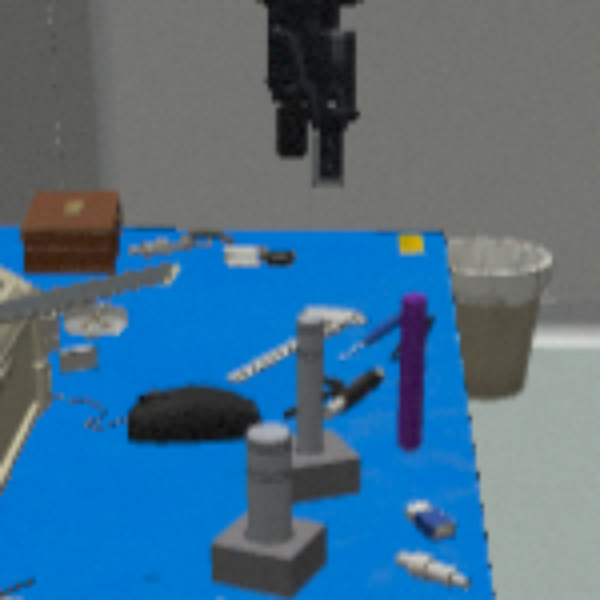

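The picture shows the open fingers (tips at about (253,89) and (262,96) px) centred over the slim rod's column (px ≈ 257). I'll go down to just above the rod and re-read.

step_arm:
  commands: [0,0,0.015,0,0,0,0,0,0.03,0,0,0,0,0,0.045,0,0,0,0,0,0.055,0,0,0,0,0,0.06,0,0,0,0,0,0.06,0,0,0,0,0,0.06,0,0,0,0,0,0.06,0,0,0,0,0,0.06,0,0,0,0,0,0.06,0,0,0]

```text
t: 2.35
tcp_pos: [0.4759, -0.3431, 0.1718]
tool_rot: [0.988, 0.155, 0.0, 0.0]
force: [0.8, -0.1, -0.1]
finger_gap: 1.002
gripper_force: 0.0
```

```bash
python3 - <<'E'
from h import *
from scipy.spatial.transform import Rotation as Ro
s=manip.sense();R=Ro.from_quat(s['tool_rot']).as_matrix();print(s['t'],s['tcp_pos'])
print('to go tool',R.T@(np.array([.4754,-.3425,.092])-s['tcp_pos']))
E
```

```text
2.35 [ 0.4759066  -0.34307437  0.17176876]
to go tool [-0.00033535 -0.0007691   0.07976803]
```

Well aligned, so I go down the remaining 80 mm and then close.

step_arm:
  commands: [0,-0.001,0.01,0,0,0,0,-0.001,0.025,0,0,0,0,-0.001,0.04,0,0,0,0,-0.001,0.055,0,0,0,0,-0.001,0.068,0,0,0,0,-0.001,0.076,0,0,0,0,-0.001,0.08,0,0,0,0,-0.001,0.08,0,0,0,0,-0.001,0.08,0,0,0,0,-0.001,0.08,0,0,0]

```text
t: 3.35
tcp_pos: [0.4758, -0.3424, 0.092]
tool_rot: [0.988, 0.155, 0.0, 0.001]
force: [0.4, -0.1, -0.5]
finger_gap: 1.004
gripper_force: 0.0
```

step_arm:
  commands: [0,0,0,0,0,0,0,0,0,0,0,0,0,0,0,0,0,0,0,0,0,0,0,0,0,0,0,0,0,0,0,0,0,0,0,0,0,0,0,0,0,0,0,0,0,0,0,0,0,0,0,0,0,0,0,0,0,0,0,0]
  jaw: 0
  grip_force: 50

```text
t: 4.35
tcp_pos: [0.4756, -0.3423, 0.0915]
tool_rot: [0.988, 0.155, 0.0, 0.0]
force: [0.9, -1.0, 1.9]
finger_gap: 0.22
gripper_force: 49.0
```

Gripped at about 19 mm opening. I lift 140 mm.

step_arm:
  commands: [0,0,-0.005,0,0,0,0,0,-0.015,0,0,0,0,0,-0.03,0,0,0,0,0,-0.05,0,0,0,0,0,-0.07,0,0,0,0,0,-0.09,0,0,0,0,0,-0.11,0,0,0,0,0,-0.128,0,0,0,0,0,-0.137,0,0,0,0,0,-0.14,0,0,0]

```text
t: 5.35
tcp_pos: [0.4754, -0.3418, 0.2325]
tool_rot: [0.988, 0.155, 0.0, 0.0]
force: [1.0, 0.1, -1.7]
finger_gap: 0.217
gripper_force: 48.9
```

```bash
python3 - <<'E'
from h import *
from scipy.spatial.transform import Rotation as Ro
s=manip.sense();R=Ro.from_quat(s['tool_rot']).as_matrix();print(s['t'],s['tcp_pos'],s['force'],s['finger_gap'])
print('to go tool',R.T@(np.array([.4445,.0262,.231])-s['tcp_pos']))
E
```

```text
5.35 [ 0.47542953 -0.34175016  0.23251905] [ 1.03889067  0.06252305 -1.66617556] 0.2172156955329265
to go tool [ 0.0831121  -0.35977351  0.00128948]
```

step_arm:
  commands: [0.004,-0.018,0,0,0,0,0.013,-0.058,0,0,0,0,0.023,-0.1,0,0,0,0,0.034,-0.145,0,0,0,0,0.045,-0.195,0,0,0,0,0.057,-0.245,0,0,0,0,0.068,-0.295,0,0,0,0,0.077,-0.335,0,0,0,0,0.082,-0.355,0,0,0,0,0.083,-0.36,0,0,0,0]

```text
t: 6.35
tcp_pos: [0.4415, 0.0295, 0.2304]
tool_rot: [0.988, 0.157, -0.002, -0.001]
force: [0.8, -0.5, -0.8]
finger_gap: 0.22
gripper_force: 49.0
```

step_arm:
  commands: [0,0,0.01,0,0,0,0,0,0.025,0,0,0,0,0,0.04,0,0,0,0,0,0.055,0,0,0,0,0,0.067,0,0,0,0,0,0.07,0,0,0,0,0,0.07,0,0,0,0,0,0.07,0,0,0,0,0,0.07,0,0,0,0,0,0.07,0,0,0]

```text
t: 7.35
tcp_pos: [0.4447, 0.026, 0.1618]
tool_rot: [0.988, 0.155, 0.001, 0.0]
force: [-0.1, -0.1, -0.8]
finger_gap: 0.219
gripper_force: 49.0
```

```bash
python3 - <<'E'
from h import *
from scipy.spatial.transform import Rotation as Ro
s=manip.sense();R=Ro.from_quat(s['tool_rot']).as_matrix();print(s['t'],s['tcp_pos'],s['force'],s['finger_gap'])
print('to go tool',R.T@(np.array([.4445,.0262,.086])-s['tcp_pos']))
S=manip.snapshot('side');T=manip.snapshot('top')
print('rod bottom expected side px',proj(S,[s['tcp_pos'][0],s['tcp_pos'][1],s['tcp_pos'][2]-.086]),'hole',proj(S,[.4445,.0262,.048]),proj(T,[.4445,.0262,.048]))
b=cv2.resize(S['pixels'][130:260,205:305],None,fx=4,fy=4);a=cv2.resize(T['pixels'][150:245,155:255],None,fx=4,fy=4)
o=np.zeros((520,800,3),np.uint8);o[:520,:400]=b;o[:380,400:]=a;cv2.imwrite('pics/d.png',o)
E
```

```text
7.35 [0.44466694 0.02601239 0.16178824] [-0.09161097 -0.13900908 -0.82332509] 0.21854699442334824
to go tool [-0.00018453 -0.00027703  0.07578793]
rod bottom expected side px [264.39231443 208.92602065] hole [264.30939934 219.87977156] [191.03933293 211.64902313]
```

View pics/d.png

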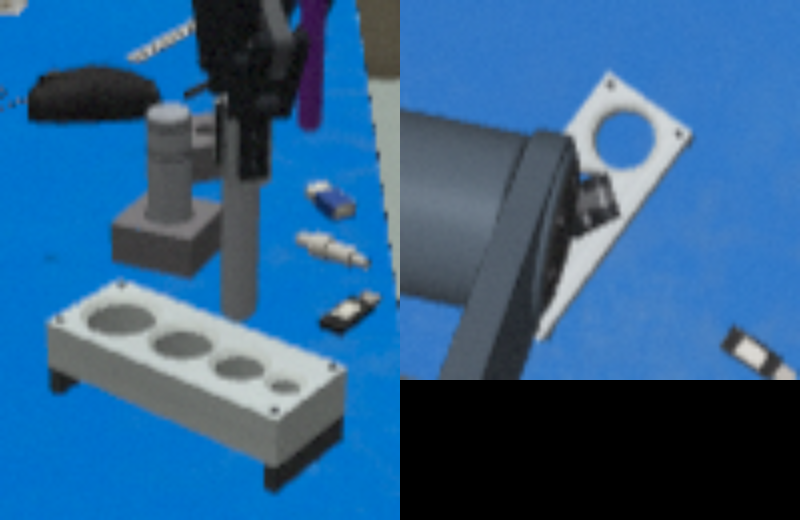

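The rod's lower end is at side px (264.7,208.7), as predicted, upright and above the 28 mm hole (bore centre at about (265,222)). I'll lower it in stages and watch the force.

step_arm:
  commands: [0,0,0.005,0,0,0,0,0,0.01,0,0,0,0,0,0.015,0,0,0,0,0,0.02,0,0,0,0,0,0.024,0,0,0,0,0,0.028,0,0,0,0,0,0.032,0,0,0,0,0,0.036,0,0,0,0,0,0.038,0,0,0,0,0,0.038,0,0,0]

```text
t: 8.45
tcp_pos: [0.4441, 0.0262, 0.123]
tool_rot: [0.988, 0.155, -0.0, -0.0]
force: [-0.4, -0.4, -1.7]
finger_gap: 0.219
gripper_force: 49.0
```

step_arm:
  commands: [0,0,0.004,0,0,0,0,0,0.008,0,0,0,0,0,0.012,0,0,0,0,0,0.016,0,0,0,0,0,0.02,0,0,0,0,0,0.024,0,0,0,0,0,0.028,0,0,0,0,0,0.03,0,0,0,0,0,0.03,0,0,0,0,0,0.03,0,0,0]

```text
t: 9.45
tcp_pos: [0.4444, 0.0262, 0.0933]
tool_rot: [0.988, 0.155, -0.0, -0.0]
force: [-0.5, -0.5, -0.5]
finger_gap: 0.222
gripper_force: 49.0
```

step_arm:
  commands: [0,0,0.001,0,0,0,0,0,0.002,0,0,0,0,0,0.003,0,0,0,0,0,0.004,0,0,0,0,0,0.005,0,0,0,0,0,0.006,0,0,0,0,0,0.0065,0,0,0,0,0,0.007,0,0,0,0,0,0.007,0,0,0,0,0,0.007,0,0,0]

```text
t: 10.45
tcp_pos: [0.4443, 0.0262, 0.0863]
tool_rot: [0.988, 0.155, 0.0, -0.0]
force: [0.2, 0.2, -2.0]
finger_gap: 0.216
gripper_force: 49.0
```

step_arm:
  commands: [0,0,0.0005,0,0,0,0,0,0.001,0,0,0,0,0,0.001,0,0,0,0,0,0.0015,0,0,0,0,0,0.0015,0,0,0,0,0,0.0015,0,0,0,0,0,0.0015,0,0,0,0,0,0.0015,0,0,0,0,0,0.0015,0,0,0,0,0,0.0015,0,0,0]

```text
t: 11.45
tcp_pos: [0.4445, 0.0261, 0.0854]
tool_rot: [0.988, 0.155, 0.0, 0.0]
force: [-1.3, 0.0, 6.1]
finger_gap: 0.224
gripper_force: 49.9
```

The rod is on the desk, shown by 6 N upward. I release it and retreat upwards.

step_arm:
  commands: [0,0,0,0,0,0,0,0,0,0,0,0,0,0,0,0,0,0,0,0,0,0,0,0,0,0,0,0,0,0,0,0,0,0,0,0,0,0,0,0,0,0,0,0,0,0,0,0,0,0,0,0,0,0,0,0,0,0,0,0]
  jaw: 100

```text
t: 12.45
tcp_pos: [0.4443, 0.0262, 0.0848]
tool_rot: [0.988, 0.155, 0.0, -0.0]
force: [-0.1, 0.2, -0.1]
finger_gap: 1.0
gripper_force: 0.0
```

step_arm:
  commands: [0,0,-0.005,0,0,0,0,0,-0.015,0,0,0,0,0,-0.03,0,0,0,0,0,-0.045,0,0,0,0,0,-0.06,0,0,0,0,0,-0.08,0,0,0,0,0,-0.1,0,0,0,0,0,-0.115,0,0,0,0,0,-0.12,0,0,0,0,0,-0.12,0,0,0]

```text
t: 13.45
tcp_pos: [0.4447, 0.0261, 0.2059]
tool_rot: [0.988, 0.155, 0.001, 0.0]
force: [-1.8, 0.6, -0.3]
finger_gap: 0.998
gripper_force: 0.0
```

```bash
python3 - <<'E'
from h import *
s=manip.sense();print(s['t'],s['tcp_pos'],s['force'],s['finger_gap'])
S=manip.snapshot('side')
for z in(.048,.13):print(proj(S,[.4445,.0262,z]))
cv2.imwrite('pics/e.png',cv2.resize(S['pixels'][130:260,205:305],None,fx=4,fy=4))
E
```

```text
13.45 [0.44469722 0.02612325 0.20586076] [-1.7630821   0.64802175 -0.30205424] 0.998263916916238
[264.30939934 219.87977156]
[264.78800447 186.72968444]
```

View pics/e.png

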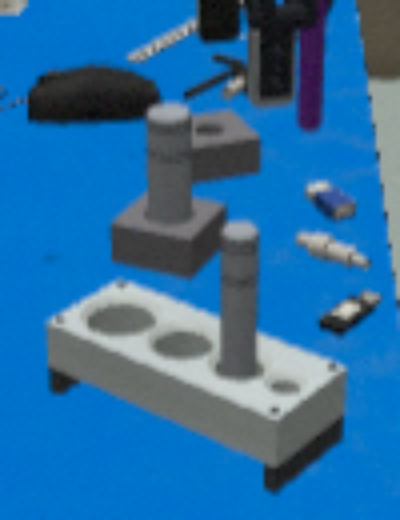

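The slim rod stands upright in the 28 mm hole, with its top at about (264.5,187) px as predicted. The thick rod is untouched and the gripper is clear.

```bash
python3 -c "
from station import manip
print(manip.sign_off())"
```

```text
the job is handed in; nothing more can be done
None
```

The slim rod stands released and upright through the 28 mm hole with its end on the desk, the thick rod is still in its holder, and the job was handed in at about 13.5 s; sign-off gave no verdict.

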